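# Ratchet check of the forked board rest

### The job

Two ratchet stands are screwed down on the bench; one carries a two-pronged fork, the other a round disc. Check the ratchet of the forked one: pull its rail up by the black grip past the clicks until it is caught in its top notch, and let go so that the pawl alone holds it there. Then press the pawl's tail down until the fork has sunk all the way to the bottom, and release the tail; leave the disc stand as it is.

Things in the scene. Friction and masses are not known exactly. Their poses are not given: they have to be found in the camera images.
- fork_grip (a point): Centre of the black grip block (22 x 16 x 28 mm in x, y, z) on the forked stand's sliding rail. Pinch it from above across its y. Stand's axes: z up, x away from the pawl tail; yaw up to 20 deg. 118 mm above the bench with the rail down. The fork (70 mm wide in y) is carried 50 mm behind it (+x). The fixed guide, 30 mm wide in y, ends 33 mm below the centre when the rail is down.
- fork_rail (a joint): Height of the forked stand's rail, m: 0 bottom, notches at 0.018, 0.036, 0.054 (top), hard stop 0.064. Pulled up (6 to 15 N) it clicks past a sprung pawl; let go, it sinks on to the last notch passed: lift 3 to 8 mm past the notch. With the pawl held off it sinks by its own damped weight in about a second. Starts at the bottom or a lower notch.
- fork_tail (a point): Top of the black pad (24 x 30 x 6 mm) on the forked stand's pawl tail, 105 mm before (-x) the rail, 75 mm above the bench. Press straight down with shut fingers (2 to 5 N): pawl is off the teeth after 17 mm, stops at 28; 24 is good. Hold until the rail is down; it springs back. The raised grip behind is up to 190 mm high: keep a wide gripper body's long side along y.
- disc_grip (a point): Centre of the same black grip block on the other stand, alike in all but its head: a flat round disc, 62 mm across, in place of the fork. To be left where it is.
There are look-alikes about, which are no part of the job. Leave any white look-alike of the part that bears fork_grip alone.

How it is judged (in metres and radians):
On the way:
1. the fork's rail stands still in its top notch (above 46 mm), held by the pawl alone, the robot touching nothing (value of joint fork_rail above 0.046 m and velocity of joint fork_rail between -0.02 and 0.02 m/s and contact force between each of the fingers, the arm and anything else below 0.2 N), for 0.2 s.
At the end, for the whole second after the job is handed in: the forked stand's rail is at the bottom (within 10 mm) and at rest, and the disc stand's rail is within 12 mm of where it was (value of joint fork_rail below 0.01 m and velocity of joint fork_rail between -0.02 and 0.02 m/s and distance of disc_grip from where it was at the start of the episode below 0.012 m); the robot touches nothing.
It fails at once if the rail of the disc stand is moved more than 12 mm (distance of disc_grip from where it was at the start of the episode above 0.012 m).
It also fails if it takes over 42 s, if anything falls off the work surface, if the arm or the gripper's body presses on something with over 40 N, if the wrist force passes 120 N, or if a joint passes its speed limit or range.

### The arm

A 6-joint arm with a two-finger parallel gripper is mounted at the origin on a cart in front of the work surface, level with it; the furniture and walls round the work are solid. World frame = base frame: x ahead of the robot, y to its left, z up, the work surface at z = 0. Lengths are in mm, angles in rad, forces in N, time in s.
With the tool pointing down it reaches from about 300 to 750 mm from the base axis. Payload 8.5 kg.
Tool frame: the origin (TCP) lies midway between the tips of the shut fingers; the grasp point (between the pads) lies 19 mm behind it; z points along the fingers, y is the direction in which the jaws open and shut (so a half turn about z gives the same grasp; the last joint's range is limited). The gripper opens to 88 mm and grips with 3 to 60 N. Pads are 18 mm wide; open, the fingers measure 123 mm over their backs; the gripper's body (75 mm by 187 mm) begins 45 mm behind the grasp point.
Start: joints at [-1.36, 0.381, 1.297, -0, 1.464, -0.215], TCP at [227.169, -500.874, 238.748] pointing down, gripper open.
Joint ranges: [-3.11, 3.11], [-0.89, 2.33], [0.22, 2.48], [-1.42, 4.56], [0.17, 2.85], [-2.88, 2.88]. Speed limits (rad/s): [2.39, 2.39, 3.14, 3.14, 3.14, 3.14].

### API

Orientations are given as [roll, pitch, yaw] about the fixed x, y, z axes, in that order (R = Rz(yaw) Ry(pitch) Rx(roll)).
In Python, from station import bot gives the robot as it stands.
- The arm moves only by the tool step_arm, never from a script. Its argument "increments" is a list of rows, each an object with "linear": the shift along the world's x, y, z as a fraction of full scale, a list of three; "twist": the turn, a rotation vector about the world's x, y, z as a fraction of full scale, a list of three; "fingers": the closure, from 0 (fully open) to 1 (shut). In form: [{"linear": [dx, dy, dz], "twist": [rx, ry, rz], "fingers": fingers}, ...]. A call has 1 to 10 rows; each row shifts and turns the commanded pose from where the row before left it; what a row does not reach is not made up. Full scale, the value 1, is 0.02 m for a shift and 0.1 rad for a turn. A row lasts 1/8 s, in which the tool goes at most 62.5 mm and 10.7 degrees, less where a joint would pass 70% of its speed; a pose out of reach is approached as far as the arm can. A call with a number of a shift or a turn outside -1 to 1 is refused whole. A call with a gripper value outside its range is refused whole. The fingers move at their own pace and stop on an object; the grip force is fixed at half the most. Time passes only in rows, so rows that do not move let the fingers close. It gives the time, the measured TCP pose, the force and the opening at its end, in the units of the state.
- bot.sense(): the state, without advancing time (a new reading comes with each control period).
- bot.read_camera(name): name is "side" or "top" or "wrist"; returns the picture (400x640x3 uint8, red, green, blue); there is no depth.
- bot.camera_params(name): a dict with "fx", "fy", "cx", "cy" (pixels), "cam_to_world" (4x4, takes a point from camera to world coordinates); the wrist camera has in their place "tool_from_camera" (4x4, takes a point from camera to tool coordinates, whose origin is the TCP and whose axes are the flange's). Camera axes: x right, y down, z forward; pixel columns grow to the right and rows downward; lengths in mm; the calibration is good to about 2 mm. A picture is of the moment at which its call begins: read the wrist's pose just before it. camera_params takes no time and is no camera call.
- bot.finish_job(): hands the job in, once; it reports no verdict.
The state is a dict: "time": time; "qpos": joint angles; "joint_vel": joint speeds; "tau": joint torques, N m; "ee_pos": TCP position; "tool_rot": TCP orientation; "ft_force": force on the tool from outside, world axes, zero at the start; "torque": the same for the moment, N m; "finger_gap": finger opening in mm.
Only numpy, scipy, OpenCV 4.12 (cv2) and the standard library are available. Lean on these libraries where they do the work, as an engineer would, in place of code of your own. Each camera call takes 0.05 s, during which the arm holds its last target. There are 200 camera calls.

## Working session

There is one attempt and no reset: what is moved stays moved. The work goes in short steps, Python scripts to look and compute and a tool call to move; the robot and the scene stay as the last step left them, time stands still between calls to the robot, and variables do not carry over. Pictures are saved under pics/ and viewed, about 8 in all and at most 12, crops included, and the job is handed in when it is done.

Besides the shell and the picture viewer there is one more tool, called as name(argument=value, ...), one argument or row to a line, values as JSON. step_arm: Moves the arm, as the interface text tells. Its arguments: {"type":"object","properties":{"increments":{"type":"array"}},"required":["increments"]}

```bash
mkdir -p pics; python3 - <<'E'
from station import bot
import cv2
s=bot.sense();print(s)
for n in("top","side"):
    im=bot.read_camera(n);cv2.imwrite(f"pics/{n}0.png",cv2.cvtColor(im,cv2.COLOR_RGB2BGR));print(n,bot.camera_params(n))
print(bot.camera_params("wrist"))
E
```

```text
{'time': 0.0, 'qpos': array([-1.36031236e+00,  3.81187704e-01,  1.29825950e+00, -1.13759290e-05,
        1.46357507e+00, -2.15312800e-01]), 'joint_vel': array([-0.00048571,  0.00058907, -0.0002019 , -0.00080266, -0.00037111,
       -0.00046558]), 'tau': array([ 2.51093415e-04, -4.37935102e+01, -2.24558312e+01,  7.13345851e-02,
        3.52411566e-02, -1.38579871e-04]), 'ee_pos': array([ 227.10500953, -500.61743672,  238.14264414]), 'tool_rot': array([-3.14019363e+00, -2.94394532e-04,  4.25797791e-01]), 'ft_force': array([ 0.65216456,  0.6057164 , -0.02337492]), 'torque': array([-0.03845753, -0.02762592,  0.02283858]), 'finger_gap': 88.27151004001794}
top {'fx': 429.6110116812325, 'fy': 429.6110116812325, 'cx': 312.6717669678178, 'cy': 198.94593262385567, 'cam_to_world': array([[-4.43322814e-03, -9.88862258e-01,  1.48767540e-01,
         2.87471276e+02],
       [-9.99914507e-01,  2.55347896e-03, -1.28241024e-02,
        -2.01569800e+02],
       [ 1.23013961e-02, -1.48811673e-01, -9.88789038e-01,
         1.56377417e+03],
       [ 0.00000000e+00,  0.00000000e+00,  0.00000000e+00,
     
[... 253 characters left out ...]
-01,  3.70411547e-01, -8.62323688e-01,
         9.82663593e+02],
       [ 1.45000674e-02, -9.16604113e-01, -3.99533038e-01,
         6.36614861e+02],
       [ 0.00000000e+00,  0.00000000e+00,  0.00000000e+00,
         1.00000000e+00]])}
{'fx': 348.1812984526314, 'fy': 348.1812984526314, 'cx': 316.9611793187219, 'cy': 197.97805632794206, 'tool_from_camera': array([[-1.14755511e-03, -9.64420711e-01, -2.64369771e-01,
         6.81130943e+01],
       [ 9.99999321e-01, -1.16022438e-03, -1.08219287e-04,
        -1.39160257e-01],
       [-2.02359332e-04, -2.64369715e-01,  9.64421388e-01,
        -1.44642145e+02],
       [ 0.00000000e+00,  0.00000000e+00,  0.00000000e+00,
         1.00000000e+00]])}
```

View pics/top0.png

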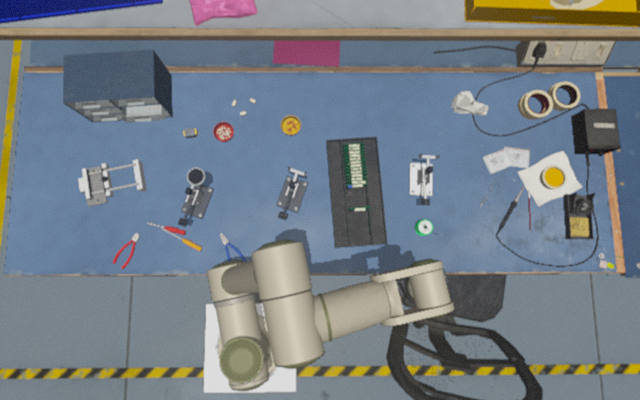

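View pics/side0.png

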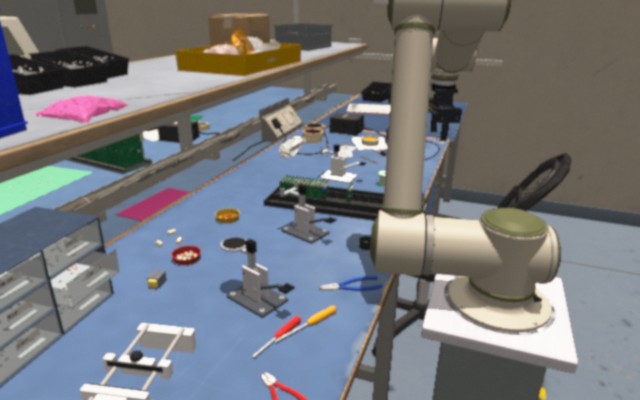

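The top view shows the candidates:
- (196,195) has a round disc, so it is the disc stand.
- (292,192) has a grey base and a T/fork head, so it is probably the forked stand.
- (423,178) is the white look-alike.
- (110,180) is some other white frame.

I'll enlarge a crop to confirm.

```bash
python3 - <<'E'
import cv2,numpy as np
t=cv2.imread("pics/top0.png");s=cv2.imread("pics/side0.png")
a=cv2.resize(t[160:225,262:328],None,fx=6,fy=6,interpolation=cv2.INTER_CUBIC)
b=cv2.resize(s[175:245,270:340],(396,390),interpolation=cv2.INTER_CUBIC)
c=cv2.resize(t[145:215,395:450],(306,390),interpolation=cv2.INTER_CUBIC)
cv2.imwrite("pics/crop1.png",np.hstack([a,b])) 
E
```

```text
(no output)
```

View pics/crop1.png

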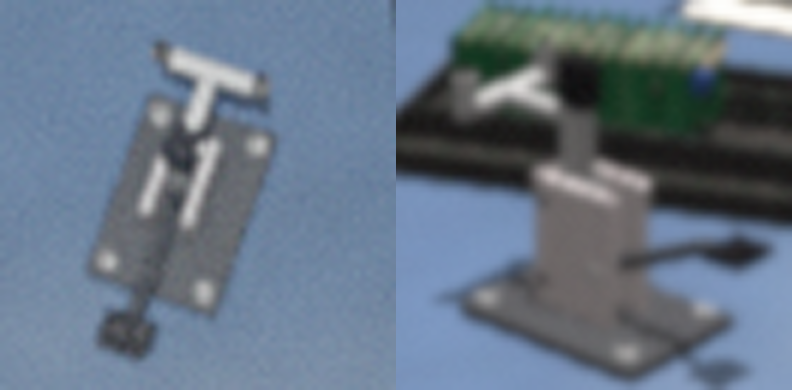

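The left crop shows a grey stand with a T/fork head, confirmed as the forked one. In top pixels the grip is at about (292.3,184.9) and the tail pad at (283.1,215.5). In side pixels the grip is at (302.3,189.3) and the pad at (330,219.5). I'll triangulate from these.

```bash
cat > h.py <<'E'
from station import bot
import numpy as np
def ray(p,uv,T=None):
    T=p["cam_to_world"] if T is None else T
    d=T[:3,:3]@[(uv[0]-p["cx"])/p["fx"],(uv[1]-p["cy"])/p["fy"],1]
    return T[:3,3],d/np.linalg.norm(d)
def tri(rs):
    A=sum(np.eye(3)-np.outer(d,d) for o,d in rs);b=sum((np.eye(3)-np.outer(d,d))@o for o,d in rs)
    return np.linalg.solve(A,b)
def atz(r,z): o,d=r; return o+d*(z-o[2])/d[2]
E
python3 - <<'E'
from h import *
t,s=bot.camera_params("top"),bot.camera_params("side")
G=tri([ray(t,(292.3,184.9)),ray(s,(302.3,189.3))]);P=tri([ray(t,(283.1,215.5)),ray(s,(330,219.5))])
print(G,P)
g=atz(ray(t,(292.3,184.5)),132);p=atz(ray(t,(283.1,215.5)),75);print(g,p,np.hypot(*(g-p)[:2]),np.degrees(np.arctan2(*(g-p)[1::-1])))
# fork bar ends in top crop
for uv in((262+165/6,160+52/6),(262+262/6,160+88/6)): print(atz(ray(t,uv),118))
E
```

```text
[ 551.64902383 -151.16128689  134.59971086] [ 454.60817197 -117.25127114   71.62385527]
[ 552.52503971 -151.38180312  132.        ] [ 453.44780294 -117.65773597   75.        ] 104.65950291570364 -18.797628794826693
[ 610.45975588 -141.12575519  118.        ]
[ 589.31928    -196.65135827  118.        ]
```

step_arm(
  increments=[
    {"linear": [0.9, 0.97, 0], "twist": [0, 0, -0.42], "fingers": 0},
    {"linear": [0.9, 0.97, 0], "twist": [0, 0, -0.42], "fingers": 0},
    {"linear": [0.9, 0.97, 0], "twist": [0, 0, -0.42], "fingers": 0},
    {"linear": [0.9, 0.97, 0], "twist": [0, 0, -0.42], "fingers": 0},
    {"linear": [0.9, 0.97, 0], "twist": [0, 0, -0.42], "fingers": 0},
    {"linear": [0.9, 0.97, 0], "twist": [0, 0, -0.42], "fingers": 0},
    {"linear": [0.9, 0.97, 0], "twist": [0, 0, -0.42], "fingers": 0},
    {"linear": [0.9, 0.97, 0], "twist": [0, 0, -0.42], "fingers": 0},
    {"linear": [0.9, 0.97, 0], "twist": [0, 0, -0.42], "fingers": 0},
  ],
)

```text
time: 1.23
ee_pos: [389.6, -325.5, 238.5]
tool_rot: [-3.141, 0.0, 0.046]
ft_force: [0.6, -0.0, -0.0]
finger_gap: 88.4
```

step_arm(
  increments=[
    {"linear": [0.9, 0.97, 0], "twist": [0, 0, -0.42], "fingers": 0},
    {"linear": [0.9, 0.97, 0], "twist": [0, 0, -0.42], "fingers": 0},
    {"linear": [0.9, 0.97, 0], "twist": [0, 0, -0.42], "fingers": 0},
    {"linear": [0.9, 0.97, 0], "twist": [0, 0, -0.42], "fingers": 0},
    {"linear": [0.9, 0.97, 0], "twist": [0, 0, -0.42], "fingers": 0},
    {"linear": [0.9, 0.97, 0], "twist": [0, 0, -0.42], "fingers": 0},
    {"linear": [0.9, 0.97, 0], "twist": [0, 0, -0.42], "fingers": 0},
    {"linear": [0.9, 0.97, 0], "twist": [0, 0, -0.42], "fingers": 0},
    {"linear": [0.9, 0.97, 0], "twist": [0, 0, -0.42], "fingers": 0},
    {"linear": [0, 0, 0], "twist": [0, 0, 0], "fingers": 0},
  ],
)

```text
time: 2.48
ee_pos: [551.6, -150.6, 238.2]
tool_rot: [-3.141, 0.001, -0.328]
ft_force: [-0.3, 0.1, -0.4]
finger_gap: 87.9
```

```bash
python3 - <<'E'
from h import *
import cv2
s=bot.sense();np.save("s1.npy",np.r_[s["ee_pos"],s["tool_rot"]]);print(s["time"],s["ee_pos"],s["tool_rot"],s["qpos"])
cv2.imwrite("pics/w1.png",cv2.cvtColor(bot.read_camera("wrist"),cv2.COLOR_RGB2BGR))
E
```

```text
2.475 [ 551.62375084 -150.62241554  238.19911846] [-3.14142684e+00  9.27646531e-04 -3.27872037e-01] [-4.73527375e-01  4.19981001e-01  1.23534874e+00  2.95260570e-05
  1.48720480e+00  1.42513859e+00]
```

View pics/w1.png

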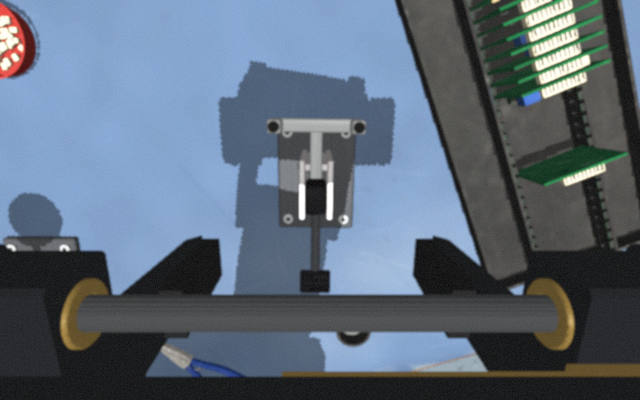

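The wrist view shows the stand square to the tool. The grip top is at about (316,192) and the tail pad at (315,281). I'll compute positions from this pose and the grip's pixel width.

```bash
python3 - <<'E'
from h import *
import cv2
from scipy.spatial.transform import Rotation as R
v=np.load("s1.npy");w=bot.camera_params("wrist")
T=np.eye(4);T[:3,:3]=R.from_euler("xyz",v[3:]).as_matrix();T[:3,3]=v[:3];T=T@w["tool_from_camera"]
im=cv2.imread("pics/w1.png").max(2)
for r in range(176,222,4): print(r,im[r,296:338:1].tolist() if r in(188,208) else np.where(im[r,296:338]<45)[0][[0,-1]]+296 if (im[r,296:338]<45).any() else None)
print("col",im[172:224,316].tolist())
P=tri([ray(w,(315,281),T),ray(bot.camera_params("top"),(283.1,215.5))]);print("tail",P,atz(ray(w,(315,281),T),75))
for z in(118,136,154): print(z,[atz(ray(w,(316.3,r),T),z+14) for r in(180,197,213)])
E
cd pics; python3 -c "
import cv2;cv2.imwrite('w1c.png',cv2.resize(cv2.imread('w1.png')[110:300,250:385],None,fx=3,fy=3,interpolation=2))"
```

```text
176 None
180 [308 323]
184 [306 324]
188 [136, 138, 168, 236, 255, 255, 255, 255, 232, 129, 49, 25, 29, 32, 33, 33, 34, 30, 40, 27, 33, 34, 31, 30, 36, 33, 26, 31, 28, 50, 135, 234, 255, 255, 255, 255, 238, 148, 83, 72, 70, 73]
192 [307 324]
196 [307 324]
200 [307 324]
204 [307 324]
208 [68, 81, 139, 232, 255, 255, 255, 255, 231, 130, 47, 22, 30, 28, 34, 32, 36, 36, 25, 28, 26, 31, 38, 34, 36, 32, 35, 28, 24, 62, 148, 240, 255, 255, 255, 255, 224, 129, 71, 68, 73, 74]
212 [307 324]
216 None
220 None
col [168, 168, 165, 170, 169, 163, 124, 72, 32, 22, 14, 14, 19, 20, 27, 23, 33, 32, 35, 40, 38, 34, 35, 38, 38, 34, 35, 29, 32, 27, 38, 32, 34, 31, 32, 31, 26, 32, 35, 26, 30, 31, 44, 56, 67, 66, 63, 70, 68, 69, 65, 68]
tail [ 454.20753992 -116.18129636   70.48834623] [ 456.74076975 -115.77550457   75.        ]
118 [array([ 564.05509677, -153.94565591,  132.        ]), array([ 551.77712997, -149.74668005,  132.        ]), array([ 539.91654189, -145.6904447 ,  132.        ])]
136 [array([ 567.79510793, -155.26305809,  150.        ]), array([ 556.39841019, -151.36546988,  150.        ]), array([ 545.3891332 , -147.60037676,  150.        ])]
154 [array([ 571.53511909, -156.58046027,  168.        ]), array([ 561.01969041, -152.9842597 ,  168.        ]), array([ 550.86172451, -149.51030881,  168.        ])]
```

View pics/w1c.png

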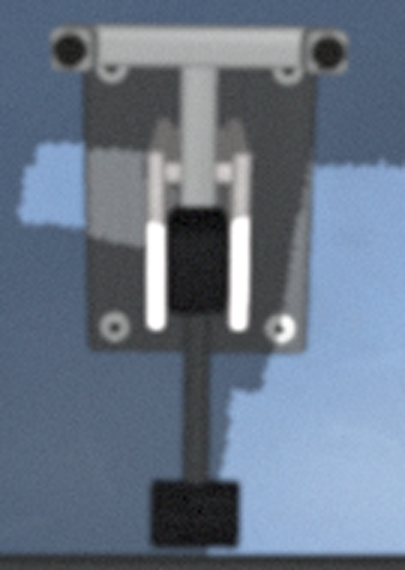

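The depth cues (fork bar 98 px wide, grip about 20.5 px wide) put the rail at the bottom. The grip centre is at about (551.5,-150.5,118), right under the TCP. I'll go down and pinch.

step_arm(
  increments=[
    {"linear": [0, 0, -0.95], "twist": [0, 0, 0], "fingers": 0},
    {"linear": [0, 0, -0.95], "twist": [0, 0, 0], "fingers": 0},
    {"linear": [0, 0, -0.95], "twist": [0, 0, 0], "fingers": 0},
    {"linear": [0, 0, -0.95], "twist": [0, 0, 0], "fingers": 0},
    {"linear": [0, 0, -0.95], "twist": [0, 0, 0], "fingers": 0},
    {"linear": [0, 0, -0.95], "twist": [0, 0, 0], "fingers": 0.2},
    {"linear": [0, 0, -0.95], "twist": [0, 0, 0], "fingers": 0.4},
    {"linear": [0, 0, 0], "twist": [0, 0, 0], "fingers": 0.6},
    {"linear": [0, 0, 0], "twist": [0, 0, 0], "fingers": 1},
    {"linear": [0, 0, 0], "twist": [0, 0, 0], "fingers": 1},
  ],
)

```text
time: 3.78
ee_pos: [551.4, -152.0, 106.6]
tool_rot: [3.141, -0.002, -0.33]
ft_force: [-0.1, -0.2, 0.5]
finger_gap: 40.2
```

step_arm(
  increments=[
    {"linear": [0, 0, 0], "twist": [0, 0, 0], "fingers": 1},
    {"linear": [0, 0, 0], "twist": [0, 0, 0], "fingers": 1},
    {"linear": [0, 0, 0], "twist": [0, 0, 0], "fingers": 1},
    {"linear": [0, 0, 0], "twist": [0, 0, 0], "fingers": 1},
  ],
)

```text
time: 4.28
ee_pos: [551.9, -149.5, 105.9]
tool_rot: [-3.138, -0.001, -0.33]
ft_force: [5.7, 12.6, 2.0]
finger_gap: 15.8
```

The grip is pinched (15.8 mm). I'll take out the sideways load, then lift slowly.

step_arm(
  increments=[
    {"linear": [0.03, 0.07, 0], "twist": [0, 0, 0], "fingers": 1},
    {"linear": [0, 0, 0.4], "twist": [0, 0, 0], "fingers": 1},
    {"linear": [0, 0, 0.4], "twist": [0, 0, 0], "fingers": 1},
    {"linear": [0, 0, 0.4], "twist": [0, 0, 0], "fingers": 1},
    {"linear": [0, 0, 0], "twist": [0, 0, 0], "fingers": 1},
  ],
)

```text
time: 4.9
ee_pos: [551.9, -149.4, 129.8]
tool_rot: [-3.14, 0.0, -0.33]
ft_force: [3.3, 4.7, -3.0]
finger_gap: 15.2
```

step_arm(
  increments=[
    {"linear": [0, 0, 0.35], "twist": [0, 0, 0], "fingers": 1},
    {"linear": [0, 0, 0.35], "twist": [0, 0, 0], "fingers": 1},
    {"linear": [0, 0, 0.35], "twist": [0, 0, 0], "fingers": 1},
    {"linear": [0, 0, 0.35], "twist": [0, 0, 0], "fingers": 1},
    {"linear": [0, 0, 0.35], "twist": [0, 0, 0], "fingers": 1},
    {"linear": [0, 0, 0], "twist": [0, 0, 0], "fingers": 1},
  ],
)

```text
time: 5.65
ee_pos: [549.4, -148.5, 159.4]
tool_rot: [-3.139, 0.012, -0.33]
ft_force: [4.9, 2.3, -32.0]
finger_gap: 15.6
```

```bash
python3 - <<'E'
from h import *
import cv2
print(bot.sense()["ee_pos"],bot.sense()["ft_force"])
a=cv2.cvtColor(bot.read_camera("side"),cv2.COLOR_RGB2BGR)[150:260,250:370]
b=cv2.cvtColor(bot.read_camera("wrist"),cv2.COLOR_RGB2BGR)
cv2.imwrite("pics/c2.png",np.hstack([cv2.resize(a,(436,400),interpolation=2),b[:,140:490]]))
E
```

```text
[ 549.44706032 -148.54853361  159.41919706] [  4.87336423   2.32455491 -31.98882536]
```

View pics/c2.png

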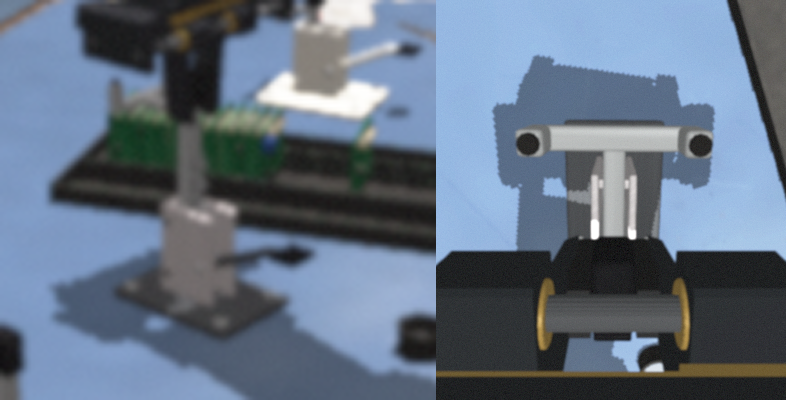

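Clear view: the fork is up and the fingers are still on the grip, but the 32 N is more than a click needs. That could be the hard stop or a tooth still being climbed. I'll probe a little higher.

step_arm(
  increments=[
    {"linear": [0, 0, 0.1], "twist": [0, 0, 0], "fingers": 1},
    {"linear": [0, 0, 0], "twist": [0, 0, 0], "fingers": 1},
  ],
)

```text
time: 6.0
ee_pos: [549.2, -148.4, 160.5]
tool_rot: [-3.138, 0.014, -0.33]
ft_force: [5.2, 2.5, -38.4]
finger_gap: 15.2
```

step_arm(
  increments=[
    {"linear": [0, 0, -0.1], "twist": [0, 0, 0], "fingers": 1},
    {"linear": [0, 0, -0.2], "twist": [0, 0, 0], "fingers": 1},
    {"linear": [0, 0, 0], "twist": [0, 0, 0], "fingers": 1},
  ],
)

```text
time: 6.38
ee_pos: [549.4, -148.6, 159.5]
tool_rot: [-3.14, 0.008, -0.33]
ft_force: [-8.9, 8.7, -3.7]
finger_gap: 15.3
```

The response is stiff, so this is probably the hard stop. I'll let go, rise clear and look.

step_arm(
  increments=[
    {"linear": [0, 0, 0], "twist": [0, 0, 0], "fingers": 0.5},
    {"linear": [0, 0, 0], "twist": [0, 0, 0], "fingers": 0},
    {"linear": [0, 0, 0], "twist": [0, 0, 0], "fingers": 0},
    {"linear": [0, 0, 0.9], "twist": [0, 0, 0], "fingers": 0},
    {"linear": [0, 0, 0.9], "twist": [0, 0, 0], "fingers": 0},
    {"linear": [0, 0, 0.9], "twist": [0, 0, 0], "fingers": 0},
    {"linear": [0, 0, 0.9], "twist": [0, 0, 0], "fingers": 0},
    {"linear": [0, 0, 0], "twist": [0, 0, 0], "fingers": 0},
  ],
)

```text
time: 7.38
ee_pos: [552.3, -150.6, 234.0]
tool_rot: [3.141, -0.003, -0.33]
ft_force: [-0.2, 0.1, 1.5]
finger_gap: 87.9
```

```bash
python3 - <<'E'
from h import *
import cv2
s=bot.sense();np.save("s3.npy",np.r_[s["ee_pos"],s["tool_rot"]]);print(s["time"],s["ee_pos"],s["tool_rot"],s["ft_force"])
a=cv2.cvtColor(bot.read_camera("side"),cv2.COLOR_RGB2BGR);cv2.imwrite("pics/side3.png",a)
b=cv2.cvtColor(bot.read_camera("wrist"),cv2.COLOR_RGB2BGR);cv2.imwrite("pics/w3.png",b)
o=cv2.imread("pics/side0.png")
cv2.imwrite("pics/c3.png",np.hstack([cv2.resize(x[155:245,270:340],(210*1,270),interpolation=2) for x in(o,a)]+[cv2.resize(b[:,150:480],(330,400))[0:270]]))
p=bot.camera_params("side");M=np.linalg.inv(p["cam_to_world"])
for z in(118,136,154,172,182):
    for off in (-14,14):
        q=M@[551.5,-150.5,z+off,1];print(z,off,p["fx"]*q[0]/q[2]+p["cx"],p["fy"]*q[1]/q[2]+p["cy"])
E
```

```text
7.375 [ 552.25692339 -150.62643098  234.00105719] [ 3.14100675 -0.00324018 -0.33024342] [-0.20212603  0.13355965  1.45932445]
118 -14 302.62850769169785 199.27180505575487
118 14 302.6089555578446 190.29870913746495
136 -14 302.61597627293065 193.5207385259148
136 14 302.59621092490494 184.4497918443824
154 -14 302.6033084083145 187.70705265746423
154 14 302.58332633936294 178.53664585204234
172 -14 302.5905018571557 181.82971912481256
172 14 302.5702994831994 172.55820734776756
182 -14 302.58332633936294 178.53664585204234
182 14 302.5629999959 169.20824052655104
```

View pics/c3.png

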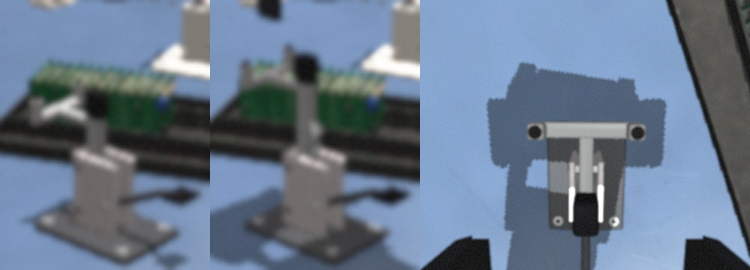

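Side pixels: the grip centre went from row 190 (z≈135, the first notch) to row 177.3 (z≈172), so the rail is in the top notch. The robot has been clear of it for more than 0.5 s. Next is the tail at about (454.5,-116.5,75).

step_arm(
  increments=[
    {"linear": [-0.98, 0.34, 0], "twist": [0, 0, 0], "fingers": 1},
    {"linear": [-0.98, 0.34, 0], "twist": [0, 0, 0], "fingers": 1},
    {"linear": [-0.98, 0.34, 0], "twist": [0, 0, 0], "fingers": 1},
    {"linear": [-0.98, 0.34, 0], "twist": [0, 0, 0], "fingers": 1},
    {"linear": [-0.98, 0.34, 0], "twist": [0, 0, 0], "fingers": 1},
    {"linear": [0, 0, -0.9], "twist": [0, 0, 0], "fingers": 1},
    {"linear": [0, 0, -0.9], "twist": [0, 0, 0], "fingers": 1},
    {"linear": [0, 0, -0.9], "twist": [0, 0, 0], "fingers": 1},
    {"linear": [0, 0, -0.9], "twist": [0, 0, 0], "fingers": 1},
    {"linear": [0, 0, -0.9], "twist": [0, 0, 0], "fingers": 1},
  ],
)

```text
time: 8.72
ee_pos: [453.4, -116.1, 141.4]
tool_rot: [-3.141, 0.001, -0.33]
ft_force: [0.6, -0.0, -0.1]
finger_gap: 0.1
```

step_arm(
  increments=[
    {"linear": [0, 0, -0.9], "twist": [0, 0, 0], "fingers": 1},
    {"linear": [0, 0, -0.9], "twist": [0, 0, 0], "fingers": 1},
    {"linear": [0, 0, -0.9], "twist": [0, 0, 0], "fingers": 1},
    {"linear": [0, 0, 0], "twist": [0, 0, 0], "fingers": 1},
  ],
)

```text
time: 9.22
ee_pos: [452.9, -115.9, 87.4]
tool_rot: [-3.141, 0.004, -0.33]
ft_force: [-0.1, 0.5, 0.3]
finger_gap: 0.5
```

```bash
python3 - <<'E'
from h import *
import cv2
s=bot.sense();print(s["time"],s["ee_pos"],s["ft_force"],s["finger_gap"])
a=cv2.cvtColor(bot.read_camera("side"),cv2.COLOR_RGB2BGR)
b=cv2.cvtColor(bot.read_camera("wrist"),cv2.COLOR_RGB2BGR)
cv2.imwrite("pics/c4.png",np.hstack([cv2.resize(a[150:250,270:370],(400,400),interpolation=2),b[:,130:510]]))
E
```

```text
9.225 [ 452.92059914 -115.8871164    87.43108954] [-0.07185169  0.48307481  0.31868902] 0.5475411565296442
```

View pics/c4.png

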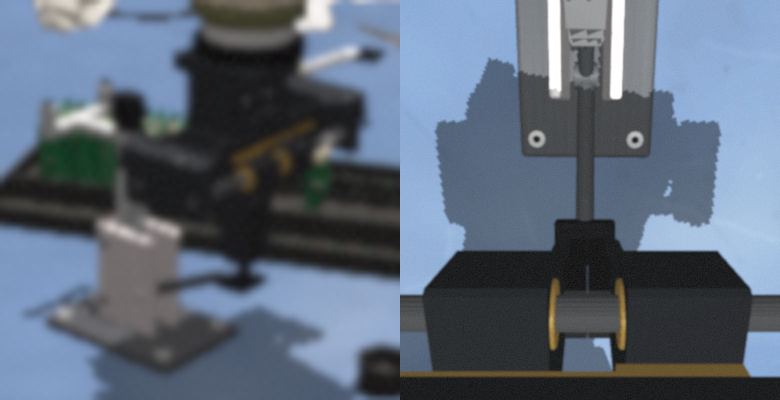

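The fingers are centred over the pad: the pad's back edge is at (584,222) in the wrist half, and the rail is still up in the side half. I'll press to z≈51 and hold.

step_arm(
  increments=[
    {"linear": [0, 0, -0.4], "twist": [0, 0, 0], "fingers": 1},
    {"linear": [0, 0, -0.4], "twist": [0, 0, 0], "fingers": 1},
    {"linear": [0, 0, -0.4], "twist": [0, 0, 0], "fingers": 1},
    {"linear": [0, 0, -0.4], "twist": [0, 0, 0], "fingers": 1},
    {"linear": [0, 0, -0.25], "twist": [0, 0, 0], "fingers": 1},
    {"linear": [0, 0, 0], "twist": [0, 0, 0], "fingers": 1},
    {"linear": [0, 0, 0], "twist": [0, 0, 0], "fingers": 1},
    {"linear": [0, 0, 0], "twist": [0, 0, 0], "fingers": 1},
    {"linear": [0, 0, 0], "twist": [0, 0, 0], "fingers": 1},
    {"linear": [0, 0, 0], "twist": [0, 0, 0], "fingers": 1},
  ],
)

```text
time: 10.58
ee_pos: [453.8, -116.3, 51.8]
tool_rot: [3.142, -0.0, -0.33]
ft_force: [-2.0, 0.8, 0.2]
finger_gap: 0.3
```

step_arm(
  increments=[
    {"linear": [0, 0, 0], "twist": [0, 0, 0], "fingers": 1},
    {"linear": [0, 0, 0], "twist": [0, 0, 0], "fingers": 1},
    {"linear": [0, 0, 0], "twist": [0, 0, 0], "fingers": 1},
    {"linear": [0, 0, 0], "twist": [0, 0, 0], "fingers": 1},
    {"linear": [0, 0, 0], "twist": [0, 0, 0], "fingers": 1},
    {"linear": [0, 0, 0], "twist": [0, 0, 0], "fingers": 1},
    {"linear": [0, 0, 0], "twist": [0, 0, 0], "fingers": 1},
    {"linear": [0, 0, 0], "twist": [0, 0, 0], "fingers": 1},
    {"linear": [0, 0, 0], "twist": [0, 0, 0], "fingers": 1},
  ],
)

```text
time: 11.7
ee_pos: [453.8, -116.3, 51.7]
tool_rot: [-3.142, -0.0, -0.33]
ft_force: [-0.6, -0.1, 2.0]
finger_gap: 0.7
```

```bash
python3 - <<'E'
from h import *
import cv2
s=bot.sense();print(s["time"],s["ee_pos"],s["ft_force"])
a=cv2.cvtColor(bot.read_camera("side"),cv2.COLOR_RGB2BGR)
b=cv2.cvtColor(bot.read_camera("wrist"),cv2.COLOR_RGB2BGR)
cv2.imwrite("pics/c5.png",np.hstack([cv2.resize(a[150:250,270:370],(400,400),interpolation=2),b[:,130:510]]))
E
```

```text
11.7 [ 453.78533832 -116.279134     51.74854653] [-0.60162978 -0.07738835  2.00431618]
```

View pics/c5.png

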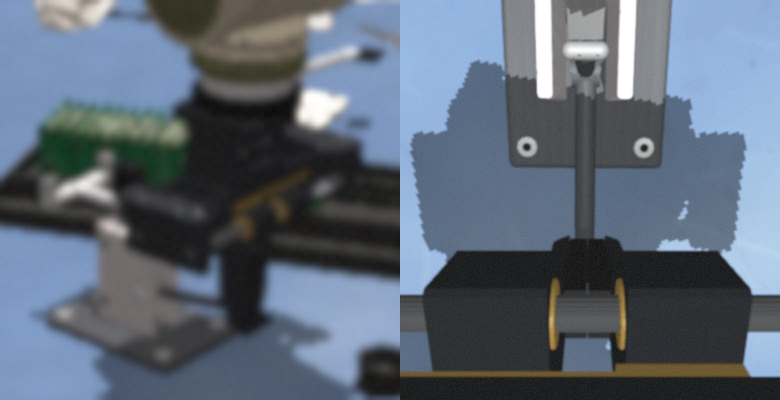

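The fork has sunk about 17 px (≈54 mm) in the side view, so it's at the bottom. I'll release straight up.

step_arm(
  increments=[
    {"linear": [0, 0, 0.4], "twist": [0, 0, 0], "fingers": 1},
    {"linear": [0, 0, 0.6], "twist": [0, 0, 0], "fingers": 1},
    {"linear": [0, 0, 0.9], "twist": [0, 0, 0], "fingers": 1},
    {"linear": [0, 0, 0.9], "twist": [0, 0, 0], "fingers": 1},
    {"linear": [0, 0, 0.9], "twist": [0, 0, 0], "fingers": 1},
    {"linear": [0, 0, 0.9], "twist": [0, 0, 0], "fingers": 1},
    {"linear": [0, 0, 0.9], "twist": [0, 0, 0], "fingers": 1},
    {"linear": [0, 0, 0.9], "twist": [0, 0, 0], "fingers": 1},
    {"linear": [0, 0, 0.9], "twist": [0, 0, 0], "fingers": 1},
    {"linear": [0, 0, 0], "twist": [0, 0, 0], "fingers": 1},
  ],
)

```text
time: 13.05
ee_pos: [454.1, -116.4, 199.2]
tool_rot: [3.141, -0.003, -0.33]
ft_force: [-0.0, -0.2, -0.0]
finger_gap: 0.3
```

```bash
python3 - <<'E'
from h import *
import cv2
s=bot.sense();print(s["time"],s["ee_pos"],s["ft_force"])
a=cv2.cvtColor(bot.read_camera("side"),cv2.COLOR_RGB2BGR)
o=cv2.imread("pics/side0.png")
print("disc change",np.abs(a[230:315,225:300].astype(int)-o[230:315,225:300]).max(2).mean())
cv2.imwrite("pics/c6.png",np.hstack([cv2.resize(x[150:320,220:350],(390,510),interpolation=2) for x in(o,a)]))
E
```

```text
13.05 [ 454.06677404 -116.41468556  199.1657847 ] [-0.0179023  -0.18485864 -0.00994423]
disc change 9.13443137254902
```

View pics/c6.png

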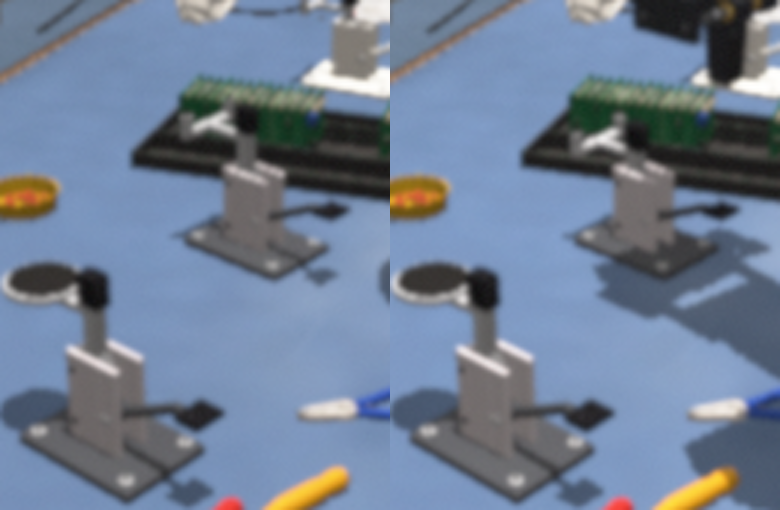

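The fork grip is now at row 137 of the crop, against 120 at the start. That is 5.7 px, or 18 mm lower, so the rail is at the bottom and not at its starting notch. The tail has sprung back and the disc stand is unchanged. Handing in.

```bash
python3 -c "
from station import bot
print(bot.finish_job())"
```

```text
the job is handed in; nothing more can be done
None
```

The ratchet check on the forked stand is done and handed in after about 13 s of robot time. No verdict came back, so the results below are from my own checks.

- **Lift:** I pulled the fork's rail from its first notch up to the hard stop and let it go. The side camera then put the grip centre at about 172 mm, which is the top notch. The pawl alone held it, with the gripper clear for over 0.5 s.
- **Lowering:** I pressed the tail down about 23 mm for over a second, until the fork had sunk, and then released it. The last side picture shows the rail about 18 mm below where it started, so it is at the bottom, and the tail has sprung back.
- **End state:** The wrist force was about 0.2 N or less on every axis after I backed off. The disc stand looks unchanged, though I judged that only by comparing pictures.

**Checks that disagreed:** From the wrist picture I first took the rail to be at the bottom, but the side camera later showed it had started in the 18 mm notch. Because of that, the pull ran into the hard stop with up to 38 N at the wrist, and the fingers slipped about 7 mm on the grip. This stayed within the limits.

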